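# Find the loaded sample pot by weight and tip its sinker onto the scale

## Robot

A 7-joint arm with a two-finger parallel gripper is mounted at the origin on a cart in front of the work surface, level with it; the furniture and walls round the work are solid. World frame = base frame: x ahead of the robot, y to its left, z up, the work surface at z = 0. Lengths are in m, angles in rad, forces in N, time in s.
With the tool pointing down it reaches from about 0.35 to 0.9 m from the base axis. Payload 8.1 kg.
Tool frame: the origin (TCP) lies between the finger pads; the fingertips stand ahead of it and the grasp point (between the pads) is the TCP (arm.nose_length is the z of the fingertips in the tool frame, in m); z points along the fingers, y is the line along which they close (so a half turn about z gives the same grasp; the last joint's range is limited). The gripper opens to 92 mm and grips with 3 to 60 N. Pads are 19 mm wide; open, the fingers measure 130 mm over their backs; the gripper's body (75 mm by 190 mm) begins 47 mm behind the grasp point.
Start: joints at [-1.437, 0.434, 0.025, 1.573, -0.012, 1.134, -0.075], TCP at [0.147, 0.608, 0.246] pointing down, gripper open.
Joint ranges: [-2.62, 2.62], [-0.44, 2.09], [-1.27, 1.32], [0.08, 2.57], [-1.32, 4.46], [0.12, 2], [-2.74, 2.74]. Speed limits (rad/s): [2.22, 2.22, 3.01, 3.01, 3.14, 3.14, 3.14].

## Interface

Orientations are given as a rotation vector (axis times angle).
In Python, from cell import sensors, optics, arm gives the robot as it stands.
- The arm moves only by the tool arm_command, never from a script. Its argument "deltas" is one flat list of numbers, 7 for each row, row after row: the turn, a rotation vector about the world's x, y, z as a fraction of full scale, then the shift along the world's x, y, z as a fraction of full scale, then the finger opening in mm, from 0 to 91.8. In form: [wx, wy, wz, dx, dy, dz, fingers, wx, wy, wz, dx, dy, dz, fingers, ...]. A call has 1 to 20 rows; each row is the pose to reach, as a shift and turn from the pose commanded when the call began; what a row does not reach only later rows make up. Full scale, the value 1, is 1 m for a shift and 90 degrees for a turn. A row lasts 1/10 s, in which the tool goes at most 50 mm and 8.59 degrees, less where a joint would pass 70% of its speed; a pose out of reach is approached as far as the arm can. A call with a number of a shift or a turn outside -1 to 1 is refused whole. A call with a gripper value outside its range is refused whole. The fingers move at their own pace and stop on an object; "force" is the grip in N (left out, the last holds). Time passes only in rows, so rows that repeat a pose let the fingers close. It gives the time, the measured TCP pose, the force, the opening and the grip force at its end, in the units of the state.
- sensors.observe(): the state, without advancing time (a new reading comes with each control period).
- optics.get_image(name): name is "scene" or "top"; returns the picture (384x512x3 uint8, blue, green, red); there is no depth.
- optics.calibration(name): a dict with "camera_matrix" (3x3 intrinsics, pixels), "rvec" (rotation vector, rad) and "tvec" (3), from world to camera coordinates, as OpenCV has them. Camera axes: x right, y down, z forward; pixel columns grow to the right and rows downward; lengths in m; the calibration is good to about 2 mm. A picture is of the moment at which its call begins. calibration takes no time and is no camera call.
- arm.sign_off(): hands the job in; it is judged then, once.
The state is a dict: "clock": time; "joints": joint angles; "dq": joint speeds; "joint_efforts": joint torques, N m; "position": TCP position; "ee_rot": TCP orientation; "force": force on the tool from outside, world axes, zero at the start; "ft_torque": the same for the moment, N m; "width": opening from 0.0 (shut) to 1.0 (fully open); "gripper_force": force on a finger pad.
Only numpy, scipy, OpenCV 4.12 (cv2) and the standard library are available. Lean on these libraries where they do the work, as an engineer would, in place of code of your own. Each camera call takes 0.05 s, during which the arm holds its last target. There are 200 camera calls.

## Task

One of the two identical white pots holds a lead net sinker, the other is empty. Lift them to feel by weight which is loaded, then tip only the loaded one over the steel tray of the scale, so that the sinker rolls out through the blue flap and stays in the tray; the flap of the empty pot must stay shut. Leave both pots standing upright on the worktop, clear of the scale.

Things in the scene. Friction and masses are not known exactly. Their poses are not given: they have to be found in the camera images.
- pot_1_mid (a point): One of two alike opaque white pots with flat blue tops, 56 mm (x) x 84 mm (y) x 84 mm high. Point: its centre, 42 mm above its underside; z up. Grip from above across the flat x sides. Its mouth, shut by a blue flap, is on its +y side (the robot's left at the start, within 23 degrees), 50 mm wide, 30 to 78 mm above the underside.
- pot_2_mid (a point): The other pot, same look, size and axes; either may be the loaded one. An empty pot weighs 0.9 to 1.5 N; the loaded one, with one lead ball 34 mm across (not listed), 2.9 to 4.2 N. Inside, a 33 degree ramp rises to the mouth's lower lip, 42 mm to +y and 12 mm below the centre. Tilted 60 degrees or more towards its own +y side, the ball rolls out.
- pot_1_flap (a joint): Angle (rad) of pot_1's flap, hinged along the lip of the mouth: 0 shut, 1.65 fully open. Tilted past about 40 degrees towards +y it falls open by itself, then sticks out level 45 mm past the lip as a chute, and stays open when the pot is stood up again.
- pot_2_flap (a joint): The same for pot_2's flap.
- tray_mid (a point): Fixed grey bench scale with a square, open steel tray: the point lies on the tray's inner floor, at its centre, 49 mm above the worktop. Tray 140 x 140 mm outside, walls 3 mm thick, rim 31 mm above this point; x and y run along its sides, z up.
- scale_tray (a joint): Sink of the scale's tray on its spring (m): 0 empty, growing downwards by 3.3 mm per N, at most 12 mm; about 7 to 9 mm with the ball in it.
There are look-alikes about, which are no part of the job. Leave any orange, turquoise or yellow look-alike of the part that bears pot_2_mid alone.

How it is judged:
By the outcome, as a careful person would: the job done as asked, in the order asked, and still so for the second after the job is handed in, with the robot touching nothing.
It also fails if it takes over 64 s, if anything falls off the work surface, if the arm or the gripper's body presses on something with over 40 N, if the wrist force passes 120 N, or if a joint passes its speed limit or range.

## Working session

There is one attempt and no reset: what is moved stays moved. The work goes in short steps, Python scripts to look and compute and a tool call to move; the robot and the scene stay as the last step left them, time stands still between calls to the robot, and variables do not carry over. Pictures are saved under pics/ and viewed, at most 10 in all, crops included, and the job is handed in when it is done.

Besides the shell and the picture viewer there is one more tool, called after ">>>" as name(argument=value, ...) on one line, values as JSON. arm_command: Moves the arm, as the interface text tells. Its arguments: {"type":"object","properties":{"deltas":{"type":"array","items":{"type":"number"}},"force":{"type":"number"}},"required":["deltas"]}

```bash
mkdir -p pics
python3 - <<'E'
from cell import sensors, optics, arm
import cv2
for n in("scene","top"):
    cv2.imwrite(f"pics/{n}0.png",optics.get_image(n))
    c=optics.calibration(n);print(n,{k:c[k] for k in c})
print(sensors.observe(),arm.nose_length)
E
```

```text
scene {'camera_matrix': array([[448.79083343,   0.        , 248.090359  ],
       [  0.        , 448.79083343, 187.55405244],
       [  0.        ,   0.        ,   1.        ]]), 'rvec': array([ 1.87985991, -0.8629156 ,  0.54005728]), 'tvec': array([-0.35235886,  0.2027842 ,  0.90008842])}
top {'camera_matrix': array([[406.60664251,   0.        , 258.69949365],
       [  0.        , 406.60664251, 183.52492641],
       [  0.        ,   0.        ,   1.        ]]), 'rvec': array([ 2.13220738, -2.16475278,  0.16694563]), 'tvec': array([-0.05947666,  0.49013839,  1.14620912])}
{'clock': 0.1, 'joints': array([-1.43661496,  0.43516103,  0.02495281,  1.57397345, -0.01160883,
        1.13399318, -0.07510559]), 'dq': array([-0.00180793, -0.00082394,  0.00218609, -0.0007644 , -0.00010063,
        0.00043739, -0.00086458]), 'joint_efforts': array([ 2.58606815e-03, -6.69121313e+01,  9.87775996e-01, -3.15143931e+01,
       -6.05411176e-02,  3.74457194e-02,  7.93386289e-05]), 'position': array([0.14654546, 0.60714994, 0.24503102]), 'ee_rot': array([-3.71153452e-01, -3.11953603e+00,  2.18185805e-03]), 'force': array([ 0.75419149, -0.75770423, -0.734802  ]), 'ft_torque': array([0.01459011, 0.04312445, 0.06610394]), 'gripper_force': 0.0, 'width': 1.0022074507867365} 0.019
```

View pics/scene0.png

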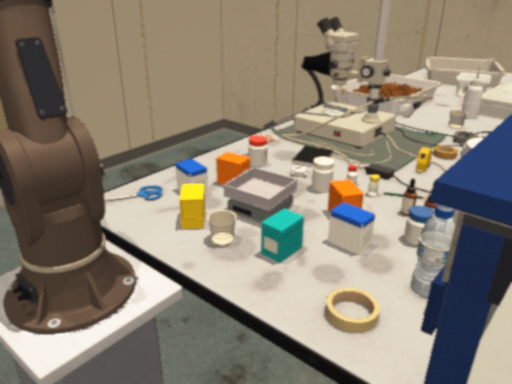

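View pics/top0.png

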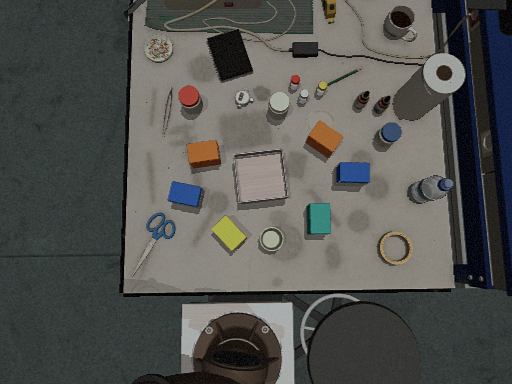

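Scene picture: blue‑topped white pots at (192,178) and (351,228). Top picture: the same pots at (185,194) and (353,173), with the tray at (261,177). Look‑alikes in the top picture are orange (204,153) and (324,138), yellow (229,233), turquoise (319,219), and a round blue‑capped bottle (390,133). I choose the two rectangular blue tops.

```bash
cat > h.py <<'E'
import cv2,numpy as np
from cell import optics
def cal(n):
    c=optics.calibration(n);R=cv2.Rodrigues(c["rvec"])[0];return c["camera_matrix"],R,np.array(c["tvec"]).reshape(3)
def proj(n,p):
    c=optics.calibration(n);return cv2.projectPoints(np.float64(p).reshape(-1,1,3),c["rvec"],c["tvec"],c["camera_matrix"],None)[0].reshape(-1,2)
def onz(n,uv,z):
    K,R,t=cal(n);o=-R.T@t;out=[]
    for u,v in np.reshape(uv,(-1,2)):
        d=R.T@np.linalg.solve(K,[u,v,1]);out.append(o+d*(z-o[2])/d[2])
    return np.array(out)
def tri(a,b):
    P=[]
    for n in("top","scene"):
        K,R,t=cal(n);P.append(K@np.c_[R,t])
    X=cv2.triangulatePoints(P[0],P[1],np.float64(a).reshape(2,1),np.float64(b).reshape(2,1)).ravel();return X[:3]/X[3]
def blue(im,box):
    x0,y0,x1,y1=box;h=cv2.cvtColor(im,cv2.COLOR_BGR2HSV)[y0:y1,x0:x1]
    m=cv2.inRange(h,(105,140,60),(125,255,255))
    n,l,s,c=cv2.connectedComponentsWithStats(m);i=1+np.argmax(s[1:,4])
    ct=cv2.findContours((l==i).astype(np.uint8),cv2.RETR_EXTERNAL,cv2.CHAIN_APPROX_NONE)[0][0]
    return ct.reshape(-1,2)+[x0,y0],c[i]+[x0,y0],s[i,4]
E
python3 - <<'E'
from h import *
T=cv2.imread("pics/top0.png");S=cv2.imread("pics/scene0.png")
for tb,sb in(((160,175,212,215),(170,150,212,185)),((330,155,378,190),(322,200,380,240))):
    ct,c,a=blue(T,tb);cs,cc,b=blue(S,sb)
    print("cent",c,a,cc,b,"tri",tri(c,cc))
    w=onz("top",ct,.084)[:,:2].astype(np.float32);r=cv2.minAreaRect(w*1000);print(r)
    w=onz("scene",cs,.084)[:,:2].astype(np.float32);print(cv2.minAreaRect(w*1000))
# tray rim
g=[(233,154),(285,150),(290,199),(237,204)]
print(onz("top",g,.08))
def big(im,b,k): x0,y0,x1,y1=b;return cv2.resize(im[y0:y1,x0:x1],None,fx=k,fy=k,interpolation=cv2.INTER_CUBIC)
a=big(S,(165,140,385,270),3.5);cv2.imwrite("pics/c1.png",a[:, :800])
print(a.shape)
b=big(T,(150,110,400,260),3.2);cv2.imwrite("pics/c2.png",b)
E
```

```text
cent [184.50327869 193.66229508] 610 [190.33554817 166.71760797] 301 tri [0.45723081 0.14161597 0.07649521]
((456.9296569824219, 139.93209838867188), (83.8147964477539, 56.681583404541016), 77.38204956054688)
((445.3269348144531, 130.17025756835938), (102.87203979492188, 60.67891311645508), 77.15521240234375)
cent [353.89492119 172.03677758] 571 [352.14234875 214.35053381] 562 tri [ 0.51222118 -0.33612366  0.07563616]
((510.5222473144531, -334.5123291015625), (78.92688751220703, 57.4362907409668), 87.42028045654297)
((498.6871643066406, -341.40045166015625), (89.20411682128906, 68.03567504882812), 86.52641296386719)
[[ 0.5682128   0.00488224  0.08      ]
 [ 0.57772104 -0.14258125  0.08      ]
 [ 0.43786026 -0.1530024   0.08      ]
 [ 0.42609626 -0.00532028  0.08      ]]
(455, 770, 3)
```

View pics/c1.png

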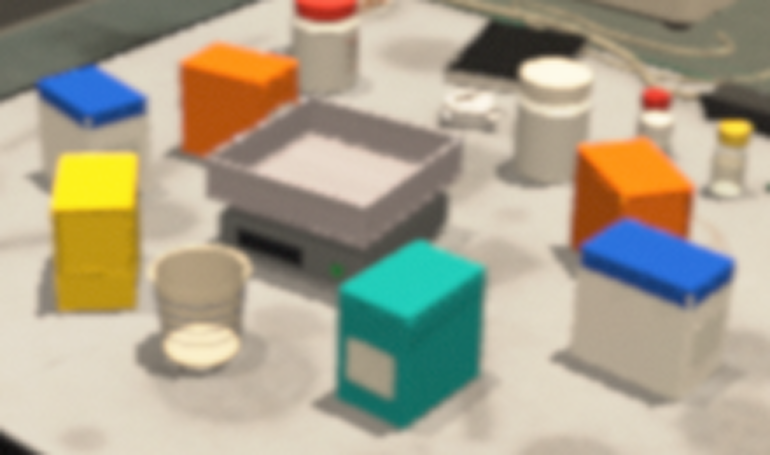

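View pics/c2.png

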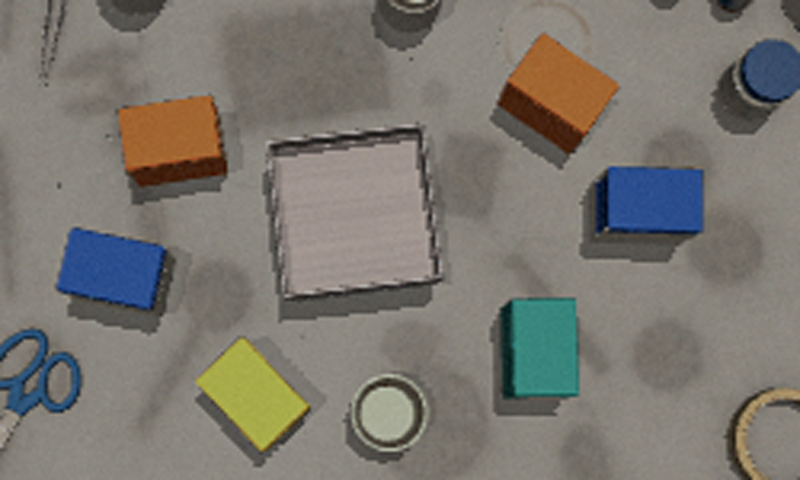

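Crop c1 shows that (92,93) and (657,260) are white bodies with flat blue tops, so these are the pots. The orange, yellow and turquoise blocks are plain look‑alikes. Crop c2 shows the right pot's flap edge at (602,200), on its +y side.

Pot A is at (0.457, 0.140), yaw −12.6°. Pot B is at (0.511, −0.334), yaw −2.6°. The tray centre is at (0.502, −0.074). Heights triangulate to 0.076, which includes some of the lid's side, so 0.084 is plausible. First move: go above pot A.

>>> arm_command(deltas=[0, 0, -0.99, 0.31, -0.468, 0, 91.8, 0, 0, -0.99, 0.31, -0.468, 0, 91.8, 0, 0, -0.99, 0.31, -0.468, 0, 91.8, 0, 0, -0.99, 0.31, -0.468, 0, 91.8, 0, 0, -0.99, 0.31, -0.468, 0, 91.8, 0, 0, -0.99, 0.31, -0.468, 0, 91.8, 0, 0, -0.99, 0.31, -0.468, 0, 91.8, 0, 0, -0.99, 0.31, -0.468, 0, 91.8, 0, 0, -0.99, 0.31, -0.468, 0, 91.8, 0, 0, -0.99, 0.31, -0.468, 0, 91.8, 0, 0, -0.99, 0.31, -0.468, 0, 91.8, 0, 0, -0.99, 0.31, -0.468, 0, 91.8, 0, 0, -0.99, 0.31, -0.468, 0, 91.8, 0, 0, -0.99, 0.31, -0.468, 0, 91.8, 0, 0, -0.99, 0.31, -0.468, 0, 91.8, 0, 0, -0.99, 0.31, -0.468, 0, 91.8, 0, 0, -0.99, 0.31, -0.468, 0, 91.8, 0, 0, -0.99, 0.31, -0.468, 0, 91.8], force=40)

```text
clock: 1.9
position: [0.4564, 0.1401, 0.2457]
ee_rot: [-2.452, -1.964, -0.0]
force: [-0.6, -0.2, 0.5]
width: 1.002
gripper_force: 0.0
```

```bash
cat > log.py <<'E'
from cell import sensors,arm
import numpy as np,json
s=sensors.observe()
json.dump([s['joints'].tolist(),s['position'].tolist(),s['ee_rot'].tolist()],open('log.txt','a'));open('log.txt','a').write('\n')
print({k:np.round(s[k],3) for k in s if k not in('dq','joint_efforts')})
E
python3 log.py; python3 -c "
from cell import arm;print([a for a in dir(arm) if a[0]!='_'])"
```

```text
{'clock': np.float64(1.9), 'joints': array([-0.877,  0.199,  0.559,  1.954, -0.124,  1.022, -0.482]), 'position': array([0.456, 0.14 , 0.246]), 'ee_rot': array([-2.452, -1.964, -0.   ]), 'force': array([-0.642, -0.179,  0.472]), 'ft_torque': array([-0.147,  0.039,  0.035]), 'gripper_force': np.float64(0.0), 'width': np.float64(1.002)}
['PlanningError', 'nose_length', 'sign_off']
```

>>> arm_command(deltas=[0, 0, 0, 0, 0, -0.05, 91.8, 0, 0, 0, 0, 0, -0.1, 91.8, 0, 0, 0, 0, 0, -0.15, 91.8, 0, 0, 0, 0, 0, -0.175, 91.8, 0, 0, 0, 0, 0, -0.194, 91.8, 0, 0, 0, 0, 0, -0.194, 91.8, 0, 0, 0, 0, 0, -0.194, 91.8, 0, 0, 0, 0, 0, -0.194, 20, 0, 0, 0, 0, 0, -0.194, 20, 0, 0, 0, 0, 0, -0.194, 20, 0, 0, 0, 0, 0, -0.194, 20, 0, 0, 0, 0, 0, -0.194, 20, 0, 0, 0, 0, 0, -0.194, 20, 0, 0, 0, 0, 0, -0.194, 20, 0, 0, 0, 0, 0, -0.194, 20], force=40)

```text
clock: 3.4
position: [0.457, 0.1397, 0.052]
ee_rot: [2.453, 1.963, 0.001]
force: [-0.0, 0.7, 6.3]
width: 0.607
gripper_force: 40.0
```

>>> arm_command(deltas=[0, 0, 0, 0, 0, 0.02, 20, 0, 0, 0, 0, 0, 0.04, 20, 0, 0, 0, 0, 0, 0.06, 20, 0, 0, 0, 0, 0, 0.06, 20, 0, 0, 0, 0, 0, 0.06, 20, 0, 0, 0, 0, 0, 0.06, 20, 0, 0, 0, 0, 0, 0.06, 20, 0, 0, 0, 0, 0, 0.06, 20])

```text
clock: 4.2
position: [0.4562, 0.1393, 0.111]
ee_rot: [-2.453, -1.963, 0.002]
force: [-0.6, 0.1, -2.4]
width: 0.606
gripper_force: 40.0
```

```bash
python3 log.py
```

```text
{'clock': np.float64(4.2), 'joints': array([-0.789,  0.396,  0.496,  2.11 , -0.288,  0.701, -0.325]), 'position': array([0.456, 0.139, 0.111]), 'ee_rot': array([-2.453e+00, -1.963e+00,  2.000e-03]), 'force': array([-0.569,  0.072, -2.442]), 'ft_torque': array([-0.075,  0.079,  0.025]), 'gripper_force': np.float64(39.998), 'width': np.float64(0.606)}
```

>>> arm_command(deltas=[0, 0, 0, 0, 0, 0, 20])

```text
clock: 4.3
position: [0.4564, 0.1394, 0.1113]
ee_rot: [-2.453, -1.963, 0.001]
force: [0.1, 0.1, -3.0]
width: 0.607
gripper_force: 40.0
```

>>> arm_command(deltas=[0, 0, 0, 0, 0, 0, 20, 0, 0, 0, 0, 0, 0, 20])

```text
clock: 4.5
position: [0.4566, 0.1396, 0.1117]
ee_rot: [2.453, 1.963, -0.0]
force: [0.1, 0.6, -3.6]
width: 0.608
gripper_force: 40.0
```

>>> arm_command(deltas=[0, 0, 0, 0, 0, 0, 20, 0, 0, 0, 0, 0, 0, 20])

```text
clock: 4.7
position: [0.4566, 0.1396, 0.1117]
ee_rot: [2.453, 1.963, 0.0]
force: [-0.5, -0.5, -3.1]
width: 0.612
gripper_force: 40.0
```

>>> arm_command(deltas=[0, 0, 0, 0, 0, -0.02, 20, 0, 0, 0, 0, 0, -0.04, 20, 0, 0, 0, 0, 0, -0.055, 20, 0, 0, 0, 0, 0, -0.0595, 20, 0, 0, 0, 0, 0, -0.0595, 20, 0, 0, 0, 0, 0, -0.0595, 20, 0, 0, 0, 0, 0, -0.0595, 91.8, 0, 0, 0, 0, 0, -0.0595, 91.8, 0, 0, 0, 0, 0, -0.0595, 91.8, 0, 0, 0, 0, 0, -0.0595, 91.8, 0, 0, 0, 0, 0, -0.0595, 91.8, 0, 0, 0, 0, 0, -0.03, 91.8, 0, 0, 0, 0, 0, 0.02, 91.8, 0, 0, 0, 0, 0, 0.07, 91.8, 0, 0, 0, 0, 0, 0.12, 91.8, 0, 0, 0, 0, 0, 0.12, 91.8])

```text
clock: 6.3
position: [0.4599, 0.1403, 0.2376]
ee_rot: [2.452, 1.961, 0.016]
force: [0.1, -0.1, -0.8]
width: 1.001
gripper_force: 0.0
```

```bash
python3 log.py
```

```text
{'clock': np.float64(6.3), 'joints': array([-0.901,  0.212,  0.597,  1.967, -0.144,  0.993, -0.458]), 'position': array([0.46 , 0.14 , 0.238]), 'ee_rot': array([2.452, 1.961, 0.016]), 'force': array([ 0.107, -0.1  , -0.767]), 'ft_torque': array([-0.067,  0.075,  0.055]), 'gripper_force': np.float64(0.0), 'width': np.float64(1.001)}
```

>>> arm_command(deltas=[0, 0, 0.111, 0.054, -0.474, 0, 91.8, 0, 0, 0.111, 0.054, -0.474, 0, 91.8, 0, 0, 0.111, 0.054, -0.474, 0, 91.8, 0, 0, 0.111, 0.054, -0.474, 0, 91.8, 0, 0, 0.111, 0.054, -0.474, 0, 91.8, 0, 0, 0.111, 0.054, -0.474, 0, 91.8, 0, 0, 0.111, 0.054, -0.474, 0, 91.8, 0, 0, 0.111, 0.054, -0.474, 0, 91.8, 0, 0, 0.111, 0.054, -0.474, 0, 91.8, 0, 0, 0.111, 0.054, -0.474, 0, 91.8, 0, 0, 0.111, 0.054, -0.474, 0, 91.8, 0, 0, 0.111, 0.054, -0.474, 0, 91.8, 0, 0, 0.111, 0.054, -0.474, 0, 91.8, 0, 0, 0.111, 0.054, -0.474, 0, 91.8, 0, 0, 0.111, 0.054, -0.474, 0, 91.8])

```text
clock: 7.8
position: [0.5111, -0.3331, 0.2318]
ee_rot: [-2.271, -2.171, -0.001]
force: [0.5, 0.1, -0.3]
width: 0.998
gripper_force: 0.0
```

```bash
python3 log.py
```

```text
{'clock': np.float64(7.8), 'joints': array([ 0.024,  0.479,  0.692,  1.67 , -0.335,  1.114,  0.765]), 'position': array([ 0.511, -0.333,  0.232]), 'ee_rot': array([-2.271e+00, -2.171e+00, -1.000e-03]), 'force': array([ 0.46 ,  0.083, -0.313]), 'ft_torque': array([-0.112,  0.   , -0.049]), 'gripper_force': np.float64(0.0), 'width': np.float64(0.998)}
```

>>> arm_command(deltas=[0, 0, 0, 0, 0, -0.05, 91.8, 0, 0, 0, 0, 0, -0.1, 91.8, 0, 0, 0, 0, 0, -0.14, 91.8, 0, 0, 0, 0, 0, -0.17, 91.8, 0, 0, 0, 0, 0, -0.18, 91.8, 0, 0, 0, 0, 0, -0.18, 91.8, 0, 0, 0, 0, 0, -0.18, 20, 0, 0, 0, 0, 0, -0.18, 20, 0, 0, 0, 0, 0, -0.18, 20, 0, 0, 0, 0, 0, -0.18, 20, 0, 0, 0, 0, 0, -0.18, 20, 0, 0, 0, 0, 0, -0.18, 20, 0, 0, 0, 0, 0, -0.18, 20, 0, 0, 0, 0, 0, -0.16, 20, 0, 0, 0, 0, 0, -0.14, 20, 0, 0, 0, 0, 0, -0.12, 20, 0, 0, 0, 0, 0, -0.12, 20, 0, 0, 0, 0, 0, -0.12, 20, 0, 0, 0, 0, 0, -0.12, 20, 0, 0, 0, 0, 0, -0.12, 20])

```text
clock: 9.8
position: [0.5101, -0.334, 0.1106]
ee_rot: [-2.272, -2.168, 0.001]
force: [0.8, -1.0, -1.4]
width: 0.606
gripper_force: 40.0
```

>>> arm_command(deltas=[0, 0, 0, 0, 0, 0, 20, 0, 0, 0, 0, 0, 0, 20])

```text
clock: 10.0
position: [0.5104, -0.3344, 0.1113]
ee_rot: [-2.272, -2.168, 0.0]
force: [-0.9, -0.9, -1.2]
width: 0.607
gripper_force: 40.0
```

>>> arm_command(deltas=[0, 0, 0, 0, 0, 0, 20, 0, 0, 0, 0, 0, 0, 20])

```text
clock: 10.2
position: [0.5106, -0.3344, 0.1117]
ee_rot: [-2.273, -2.169, 0.0]
force: [0.1, -0.3, -1.3]
width: 0.606
gripper_force: 40.0
```

```bash
python3 log.py
```

```text
{'clock': np.float64(10.2), 'joints': array([ 0.084,  0.609,  0.614,  1.792, -0.441,  0.882,  0.853]), 'position': array([ 0.511, -0.334,  0.112]), 'ee_rot': array([-2.273, -2.169,  0.   ]), 'force': array([ 0.058, -0.318, -1.342]), 'ft_torque': array([-0.066,  0.096, -0.042]), 'gripper_force': np.float64(40.0), 'width': np.float64(0.606)}
```

>>> arm_command(deltas=[0, 0, 0, 0, 0, 0, 20, 0, 0, 0, 0, 0, 0, 20])

```text
clock: 10.4
position: [0.5107, -0.3344, 0.1118]
ee_rot: [2.273, 2.169, 0.0]
force: [0.3, -0.0, -0.2]
width: 0.607
gripper_force: 40.0
```

>>> arm_command(deltas=[0, 0, 0, 0, 0, -0.02, 20, 0, 0, 0, 0, 0, -0.04, 20, 0, 0, 0, 0, 0, -0.055, 20, 0, 0, 0, 0, 0, -0.0595, 20, 0, 0, 0, 0, 0, -0.0595, 20, 0, 0, 0, 0, 0, -0.0595, 20, 0, 0, 0, 0, 0, -0.0595, 91.8, 0, 0, 0, 0, 0, -0.0595, 91.8, 0, 0, 0, 0, 0, -0.0595, 91.8, 0, 0, 0, 0, 0, -0.0595, 91.8, 0, 0, 0, 0, 0, -0.0595, 91.8, 0, 0, 0, 0, 0, -0.03, 91.8, 0, 0, 0, 0, 0, 0.02, 91.8, 0, 0, 0, 0, 0, 0.07, 91.8, 0, 0, 0, 0, 0, 0.12, 91.8, 0, 0, 0, 0, 0, 0.12, 91.8])

```text
clock: 12.0
position: [0.5129, -0.3372, 0.2388]
ee_rot: [2.266, 2.161, 0.005]
force: [1.3, -0.7, -0.0]
width: 0.997
gripper_force: 0.0
```

>>> arm_command(deltas=[0, 0, -0.111, -0.054, 0.474, 0, 91.8, 0, 0, -0.111, -0.054, 0.474, 0, 91.8, 0, 0, -0.111, -0.054, 0.474, 0, 91.8, 0, 0, -0.111, -0.054, 0.474, 0, 91.8, 0, 0, -0.111, -0.054, 0.474, 0, 91.8, 0, 0, -0.111, -0.054, 0.474, 0, 91.8, 0, 0, -0.111, -0.054, 0.474, 0, 91.8, 0, 0, -0.111, -0.054, 0.474, 0, 91.8, 0, 0, -0.111, -0.054, 0.474, 0, 91.8, 0, 0, -0.111, -0.054, 0.474, 0, 91.8, 0, 0, -0.111, -0.054, 0.474, 0, 91.8, 0, 0, -0.111, -0.054, 0.474, 0, 91.8, 0, 0, -0.111, -0.054, 0.474, 0, 91.8, 0, 0, -0.111, -0.054, 0.474, 0, 91.8, 0, 0, -0.111, -0.054, 0.474, 0, 91.8])

```text
clock: 13.5
position: [0.4568, 0.1384, 0.2318]
ee_rot: [2.455, 1.96, 0.0]
force: [-0.2, -0.4, -0.3]
width: 0.999
gripper_force: 0.0
```

```bash
python3 log.py
cat > kin.py <<'E'
import numpy as np,json,itertools
from scipy.optimize import least_squares
from scipy.spatial.transform import Rotation as R
D=[json.loads(l) for l in open('log.txt')]
D.append([[-1.437,.434,.025,1.573,-.012,1.134,-.075],[.147,.608,.246],[-.371153,-3.119536,.0022]])
A='zyzyzyz'
def fk(q,p,s):
    h,l1,l2,l3,q1o,q7o=p[:6]
    off=[q1o,0,0,0,0,0,q7o];L={0:h,2:l1,4:l2,6:l3}
    T=R.identity();x=np.zeros(3);e=p[6]
    for i in range(7):
        T=T*R.from_euler(A[i],s[i]*q[i]+off[i])
        if i in L:x=x+T.apply([0,0,L[i]])
    return x,T
def res(p,s):
    o=[]
    for q,x,r in D:
        X,T=fk(q,p,s);o+=list(X-x)+list(.3*(T.inv()*R.from_rotvec(r)).as_rotvec())
    return np.array(o)
def fit():
    best=None
    for s1,s3,s5,s7 in itertools.product((1,-1),repeat=4):
        for q7 in(0,1.57,3.14,-1.57):
            f=least_squares(res,[.35,.4,.4,.2,0,q7,0],args=((s1,1,s3,1,s5,1,s7),),max_nfev=60)
            if best is None or f.cost<best[0]:best=(f.cost,f.x,(s1,1,s3,1,s5,1,s7))
    return best
if __name__=="__main__":
    b=fit();print(b);print(np.abs(res(b[1],b[2])).reshape(-1,6).max(0))
    json.dump([b[1].tolist(),b[2]],open('kin.json','w'))
E
python3 kin.py
```

```text
{'clock': np.float64(13.5), 'joints': array([-0.97 ,  0.228,  0.688,  1.98 , -0.173,  0.991, -0.423]), 'position': array([0.457, 0.138, 0.232]), 'ee_rot': array([2.455, 1.96 , 0.   ]), 'force': array([-0.162, -0.421, -0.335]), 'ft_torque': array([-0.151,  0.03 ,  0.02 ]), 'gripper_force': np.float64(0.0), 'width': np.float64(0.999)}
(np.float64(0.000280399111127481), array([ 0.61186183,  0.56203215,  0.44313087,  0.6839344 , -0.08754387,
        1.48329493,  0.        ]), (-1, 1, -1, 1, -1, 1, -1))
[7.66378880e-03 1.24055885e-02 4.68908103e-03 6.41774047e-04
 2.04768928e-04 7.50501048e-05]
```

>>> arm_command(deltas=[-0.25, 0, 0, 0, 0, 0, 91.8, -0.25, 0, 0, 0, 0, 0, 91.8, -0.25, 0, 0, 0, 0, 0, 91.8, -0.25, 0, 0, 0, 0, 0, 91.8, -0.25, 0, 0, 0, 0, 0, 91.8])

```text
clock: 14.0
position: [0.4567, 0.1391, 0.2315]
ee_rot: [2.199, 1.759, -0.349]
force: [-0.1, -0.3, -0.2]
width: 0.999
gripper_force: 0.0
```

```bash
python3 log.py; sed -i "s/L={0:h,2:l1,4:l2,6:l3}/L={0:[p[6],0,h],2:[p[7],0,l1],3:[-p[7],0,0],4:[p[8],0,l2],5:[p[9],0,0],6:[0,0,l3]}/; s/T.apply(\[0,0,L\[i\]\])/T.apply(L[i])/; s/,q7,0\],args/,q7,0,0,0,0],args/" kin.py; python3 kin.py
```

```text
{'clock': np.float64(14.0), 'joints': array([-1.182,  0.378,  0.73 ,  1.895,  0.109,  1.142, -0.742]), 'position': array([0.457, 0.139, 0.232]), 'ee_rot': array([ 2.199,  1.759, -0.349]), 'force': array([-0.149, -0.292, -0.198]), 'ft_torque': array([ 0.285,  0.085, -0.035]), 'gripper_force': np.float64(0.0), 'width': np.float64(0.999)}
(np.float64(0.0002599854991052998), array([ 0.25903061,  0.54190369,  0.41956707,  0.31949924, -0.07939042,
        1.49219265, -0.01430813,  0.03008966,  0.02503541, -0.00823227]), (-1, 1, -1, 1, -1, 1, -1))
[0.00708474 0.00767148 0.0067292  0.00893532 0.00163254 0.00156309]
```

```bash
cat > ik.py <<'E'
from kin import *
p,s=json.load(open('kin.json'))
lo=np.array([-2.62,-.44,-1.27,.08,-1.32,.12,-2.74])+.05;hi=np.array([2.62,2.09,1.32,2.57,4.46,2,2.74])-.05
def ik(x,T,q0):
    def f(q):
        X,Q=fk(q,p,s);return np.r_[(X-x)*10,3*(Q.inv()*T).as_rotvec(),.02*(q-q0)]
    r=least_squares(f,np.clip(q0,lo+.01,hi-.01),bounds=(lo,hi));return r.x,np.abs(f(r.x)[:6]).max()
Rd=R.from_matrix(np.array([[0,1,0],[1,0,0],[0,0,-1.]]))  # tool y along world x, z down
tray=np.array([.502,-.074])
for yaw in range(-120,121,20):
    Z=R.from_euler('z',yaw,degrees=True);q=np.array(D[-2][0]);out=[]
    for t in range(0,76,15):
        T=Z*R.from_euler('x',-t,degrees=True)
        mid=np.r_[tray-Z.apply([0,.03,0])[:2],.175+.03*(t<40)]
        q,e=ik(mid+T.apply([0,0,.010]),T*Rd,q);out.append(round(e,2))
    print(yaw,out,np.round(q,2))
E
python3 ik.py
```

```text
-120 [np.float64(0.0), np.float64(0.0), np.float64(0.0), np.float64(0.0), np.float64(0.0), np.float64(0.21)] [ 0.67  1.09 -0.83  1.4  -0.    1.95 -2.39]
-100 [np.float64(0.0), np.float64(0.0), np.float64(0.0), np.float64(0.0), np.float64(0.08), np.float64(0.54)] [ 0.13  0.89 -0.08  1.43  0.    1.95 -1.72]
-80 [np.float64(0.0), np.float64(0.0), np.float64(0.0), np.float64(0.0), np.float64(0.0), np.float64(0.28)] [-0.49  1.06  0.75  1.41 -0.    1.95 -0.99]
-60 [np.float64(0.0), np.float64(0.0), np.float64(0.0), np.float64(0.0), np.float64(0.0), np.float64(0.0)] [-0.64  1.13  0.86  1.39  0.12  1.9  -0.78]
-40 [np.float64(0.0), np.float64(0.0), np.float64(0.0), np.float64(0.0), np.float64(0.0), np.float64(0.0)] [-0.84  1.11  0.92  1.57  0.22  1.61 -0.68]
-20 [np.float64(0.0), np.float64(0.0), np.float64(0.0), np.float64(0.0), np.float64(0.0), np.float64(0.0)] [-1.04  1.09  1.    1.78  0.32  1.27 -0.64]
0 [np.float64(0.0), np.float64(0.0), np.float64(0.0), np.float64(0.0), np.float64(0.0), np.float64(0.0)] [-1.25  1.11  1.11  2.02  0.42  0.88 -0.63]
20 [np.float64(0.0), np.float64(0.0), n
[... 173 characters left out ...]
t64(0.0), np.float64(0.0), np.float64(0.06)] [-0.67  0.61  0.11  2.52  1.74  1.24 -1.64]
60 [np.float64(0.0), np.float64(0.0), np.float64(0.0), np.float64(0.02), np.float64(0.3), np.float64(0.55)] [-0.52  0.56 -0.01  2.52  1.96  1.25 -1.54]
80 [np.float64(0.0), np.float64(0.0), np.float64(0.0), np.float64(0.54), np.float64(1.19), np.float64(1.87)] [-1.1   0.15  1.27  2.35 -1.27  0.17  2.69]
100 [np.float64(0.0), np.float64(0.0), np.float64(0.0), np.float64(0.45), np.float64(1.0), np.float64(1.54)] [ 1.42  0.68 -1.22  2.24 -0.39  0.17  2.69]
120 [np.float64(0.0), np.float64(0.0), np.float64(0.0), np.float64(0.21), np.float64(0.71), np.float64(1.17)] [ 1.4   0.99 -1.22  2.23 -0.01  0.17  2.69]
```

>>> arm_command(deltas=[0.25, 0, 0, 0, 0, 0, 91.8, 0.25, 0, 0, 0, 0, 0, 91.8, 0.25, 0, 0, 0, 0, 0, 91.8, 0.25, 0, 0, 0, 0, 0, 91.8, 0.25, 0, 0, 0, 0, -0.05, 91.8, 0.25, 0, 0, 0, 0, -0.1, 91.8, 0.25, 0, 0, 0, 0, -0.14, 91.8, 0.25, 0, 0, 0, 0, -0.17, 91.8, 0.25, 0, 0, 0, 0, -0.18, 91.8, 0.25, 0, 0, 0, 0, -0.18, 91.8, 0.25, 0, 0, 0, 0, -0.18, 91.8, 0.25, 0, 0, 0, 0, -0.18, 20, 0.25, 0, 0, 0, 0, -0.18, 20, 0.25, 0, 0, 0, 0, -0.18, 20, 0.25, 0, 0, 0, 0, -0.18, 20, 0.25, 0, 0, 0, 0, -0.18, 20, 0.25, 0, 0, 0, 0, -0.18, 20, 0.25, 0, 0, 0, 0, -0.18, 20], force=50)

```text
clock: 15.8
position: [0.4568, 0.1397, 0.0519]
ee_rot: [-2.453, -1.963, -0.001]
force: [-0.9, -0.7, 6.0]
width: 0.609
gripper_force: 50.0
```

>>> arm_command(deltas=[0, 0, 0, 0, 0, 0.04, 20, 0, 0, 0, 0, 0, 0.08, 20, 0, 0, 0, 0, 0, 0.12, 20, 0, 0, 0, 0, 0, 0.16, 20, 0, 0, 0, 0, 0, 0.19, 20, 0, 0, -0.02, 0.003, -0.025, 0.19, 20, 0, 0, -0.04, 0.006, -0.05, 0.19, 20, 0, 0, -0.05, 0.01, -0.08, 0.19, 20, 0, 0, -0.06, 0.013, -0.11, 0.19, 20, 0, 0, -0.07, 0.017, -0.14, 0.19, 20, 0, 0, -0.08, 0.02, -0.17, 0.19, 20, 0, 0, -0.09, 0.024, -0.2, 0.19, 20, 0, 0, -0.1, 0.027, -0.225, 0.19, 20, 0, 0, -0.111, 0.029, -0.24, 0.19, 20, 0, 0, -0.111, 0.03, -0.251, 0.19, 20, 0, 0, -0.111, 0.03, -0.251, 0.19, 20, 0, 0, -0.111, 0.03, -0.251, 0.19, 20, 0, 0, -0.111, 0.03, -0.251, 0.19, 20])

```text
clock: 17.6
position: [0.4866, -0.1102, 0.2415]
ee_rot: [-2.612, -1.744, 0.0]
force: [0.2, 0.8, -3.3]
width: 0.606
gripper_force: 50.0
```

```bash
python3 log.py
python3 - <<'E'
from cell import optics
import cv2,numpy as np
a=optics.get_image("scene");b=optics.get_image("top")
i=np.hstack([cv2.resize(a[60:300,120:420],None,fx=1.3,fy=1.3),cv2.resize(b[60:300,110:410],None,fx=1.3,fy=1.3)])
cv2.imwrite("pics/pre.png",i)
E
```

```text
{'clock': np.float64(17.6), 'joints': array([-0.542,  0.284,  0.837,  1.926, -0.245,  1.037,  0.008]), 'position': array([ 0.487, -0.11 ,  0.242]), 'ee_rot': array([-2.612, -1.744,  0.   ]), 'force': array([ 0.187,  0.844, -3.336]), 'ft_torque': array([-0.067,  0.089,  0.003]), 'gripper_force': np.float64(50.0), 'width': np.float64(0.606)}
```

View pics/pre.png

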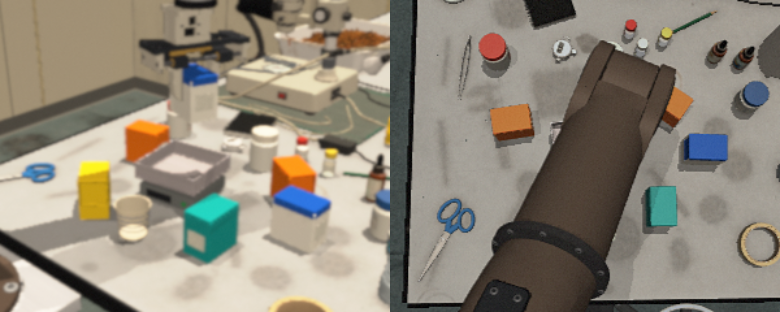

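The left half shows pot A held upright at (200,95), above the tray at (183,165). Pot B is standing at (301,215) with its flap side shut. Next: tilt 35° and check the pose.

>>> arm_command(deltas=[-0.08, 0.033, 0, 0, 0, 0, 20, -0.16, 0.066, 0, 0, 0, -0.02, 20, -0.24, 0.1, 0, 0, 0, -0.04, 20, -0.32, 0.133, 0, 0.002, 0.004, -0.06, 20, -0.359, 0.15, 0, 0.002, 0.004, -0.06, 20, -0.359, 0.15, 0, 0.002, 0.004, -0.06, 20, -0.359, 0.15, 0, 0.002, 0.004, -0.06, 20])

```text
clock: 18.4
position: [0.489, -0.1072, 0.1819]
ee_rot: [2.259, 1.506, -0.711]
force: [1.2, -0.2, -3.7]
width: 0.606
gripper_force: 50.0
```

```bash
python3 log.py
```

```text
{'clock': np.float64(18.4), 'joints': array([-0.841,  0.643,  0.925,  1.899,  0.076,  1.057, -0.406]), 'position': array([ 0.489, -0.107,  0.182]), 'ee_rot': array([ 2.259,  1.506, -0.711]), 'force': array([ 1.157, -0.161, -3.68 ]), 'ft_torque': array([ 0.907, -0.398, -0.015]), 'gripper_force': np.float64(49.999), 'width': np.float64(0.606)}
```

>>> arm_command(deltas=[-0.088, 0.036, 0, 0.001, 0.001, 0, 20, -0.176, 0.073, 0, 0.001, 0.003, -0.003, 20, -0.264, 0.11, 0, 0.002, 0.005, -0.006, 20, -0.379, 0.158, 0, 0.002, 0.005, -0.006, 20, -0.379, 0.158, 0, 0.002, 0.005, -0.006, 20, -0.379, 0.158, 0, 0.002, 0.005, -0.006, 20, -0.379, 0.158, 0, 0.002, 0.005, -0.006, 20, -0.379, 0.158, 0, 0.002, 0.005, -0.006, 20, -0.379, 0.158, 0, 0.002, 0.005, -0.006, 20, -0.379, 0.158, 0, 0.002, 0.005, -0.006, 20, -0.379, 0.158, 0, 0.002, 0.005, -0.006, 20, -0.379, 0.158, 0, 0.002, 0.005, -0.006, 20, -0.379, 0.158, 0, 0.002, 0.005, -0.006, 20, -0.379, 0.158, 0, 0.002, 0.005, -0.006, 20])

```text
clock: 19.8
position: [0.4907, -0.1024, 0.1757]
ee_rot: [1.765, 1.176, -1.282]
force: [-0.4, 0.3, -0.9]
width: 0.604
gripper_force: 50.0
```

```bash
python3 log.py
python3 - <<'E'
from cell import optics
import cv2,numpy as np
a=optics.get_image("scene")
cv2.imwrite("pics/tilt.png",cv2.resize(a[80:260,180:420],None,fx=3,fy=3,interpolation=cv2.INTER_CUBIC))
E
```

```text
{'clock': np.float64(19.8), 'joints': array([-0.961,  1.101,  0.962,  1.771,  0.246,  1.293, -0.585]), 'position': array([ 0.491, -0.102,  0.176]), 'ee_rot': array([ 1.765,  1.176, -1.282]), 'force': array([-0.415,  0.294, -0.937]), 'ft_torque': array([ 1.19 , -0.426,  0.037]), 'gripper_force': np.float64(50.0), 'width': np.float64(0.604)}
```

View pics/tilt.png

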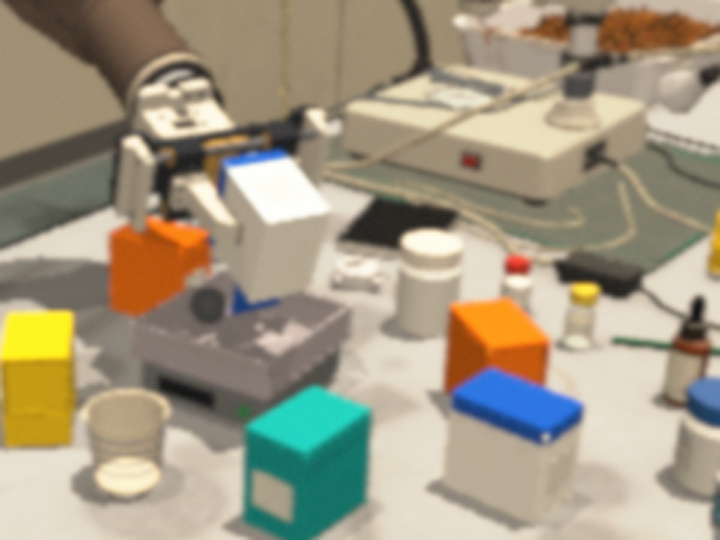

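The picture shows the ball at (208,300), in the tray near its +y wall, and pot A's flap hanging open at (255,300). Pot B at (515,440) is untouched. Now raise, stand the pot upright, and carry it back.

>>> arm_command(deltas=[0, 0, 0, 0, 0, 0.03, 20, 0, 0, 0, 0, 0, 0.06, 20, 0, 0, 0, 0, 0, 0.08, 20, 0.08, -0.033, 0, 0, 0, 0.08, 20, 0.16, -0.067, 0, 0, 0, 0.08, 20, 0.24, -0.1, 0, 0, 0, 0.08, 20, 0.32, -0.133, 0, 0, 0, 0.08, 20, 0.4, -0.167, 0, 0, 0, 0.08, 20, 0.48, -0.2, 0, 0, 0, 0.08, 20, 0.56, -0.234, 0, 0, 0, 0.08, 20, 0.64, -0.267, 0, 0, 0, 0.08, 20, 0.738, -0.307, 0, 0, 0, 0.08, 20, 0.738, -0.307, 0, 0, 0, 0.08, 20, 0.738, -0.307, 0, 0, 0, 0.08, 20, 0.738, -0.307, 0, 0, 0, 0.08, 20])

```text
clock: 21.35
position: [0.4906, -0.1014, 0.2552]
ee_rot: [-2.612, -1.745, 0.007]
force: [-0.8, 0.9, -1.1]
width: 0.607
gripper_force: 50.0
```

```bash
python3 log.py
```

```text
{'clock': np.float64(21.35), 'joints': array([-0.596,  0.281,  0.882,  1.901, -0.243,  1.074, -0.009]), 'position': array([ 0.491, -0.101,  0.255]), 'ee_rot': array([-2.612, -1.745,  0.007]), 'force': array([-0.751,  0.879, -1.074]), 'ft_torque': array([-0.134,  0.053, -0.057]), 'gripper_force': np.float64(50.0), 'width': np.float64(0.607)}
```

>>> arm_command(deltas=[0, 0, 0.03, -0.006, 0.04, 0, 20, 0, 0, 0.05, -0.012, 0.08, 0, 20, 0, 0, 0.07, -0.018, 0.12, 0, 20, 0, 0, 0.09, -0.024, 0.16, 0, 20, 0, 0, 0.111, -0.03, 0.2, 0, 20, 0, 0, 0.111, -0.034, 0.23, 0, 20, 0, 0, 0.111, -0.034, 0.242, 0, 20, 0, 0, 0.111, -0.034, 0.242, 0, 20, 0, 0, 0.111, -0.034, 0.242, -0.04, 20, 0, 0, 0.111, -0.034, 0.242, -0.08, 20, 0, 0, 0.111, -0.034, 0.242, -0.12, 20, 0, 0, 0.111, -0.034, 0.242, -0.15, 20, 0, 0, 0.111, -0.034, 0.242, -0.15, 20, 0, 0, 0.111, -0.034, 0.242, -0.15, 20])

```text
clock: 22.75
position: [0.457, 0.1383, 0.1061]
ee_rot: [2.453, 1.962, -0.004]
force: [0.5, -0.6, -1.0]
width: 0.607
gripper_force: 50.0
```

```bash
python3 log.py
python3 - <<'E'
from cell import optics
import cv2,numpy as np
a=optics.get_image("scene")
cv2.imwrite("pics/low.png",cv2.resize(a[110:240,150:310],None,fx=4,fy=4,interpolation=cv2.INTER_CUBIC))
E
```

```text
{'clock': np.float64(22.75), 'joints': array([-0.891,  0.432,  0.643,  2.12 , -0.393,  0.709, -0.21 ]), 'position': array([0.457, 0.138, 0.106]), 'ee_rot': array([ 2.453,  1.962, -0.004]), 'force': array([ 0.501, -0.632, -1.018]), 'ft_torque': array([-0.07 ,  0.088, -0.031]), 'gripper_force': np.float64(50.0), 'width': np.float64(0.607)}
```

View pics/low.png

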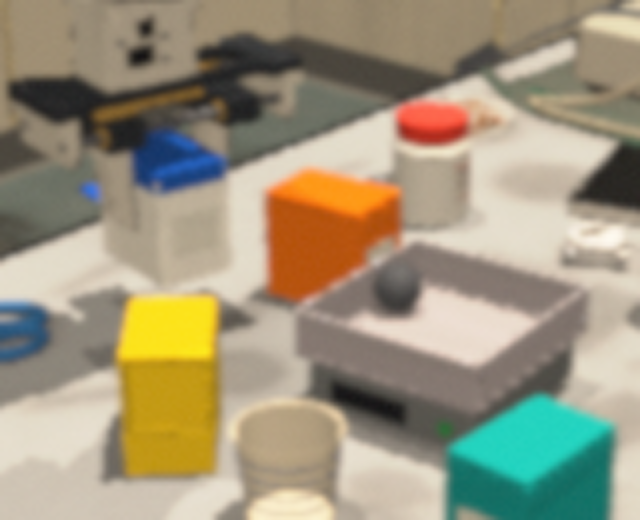

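The picture shows pot A upright in the grip at (165,210) with its flap out at (90,190). The ball at (398,285) lies inside the tray against the +y wall. Set the pot down, release and retreat.

>>> arm_command(deltas=[0, 0, 0, 0, 0, -0.02, 20, 0, 0, 0, 0, 0, -0.04, 20, 0, 0, 0, 0, 0, -0.05, 20, 0, 0, 0, 0, 0, -0.0535, 20, 0, 0, 0, 0, 0, -0.0535, 20, 0, 0, 0, 0, 0, -0.0535, 20, 0, 0, 0, 0, 0, -0.0535, 20, 0, 0, 0, 0, 0, -0.0535, 91.8, 0, 0, 0, 0, 0, -0.0535, 91.8, 0, 0, 0, 0, 0, -0.0535, 91.8, 0, 0, 0, 0, 0, -0.0535, 91.8, 0, 0, 0, 0, 0, -0.0535, 91.8, 0, 0, 0, 0, 0, -0.02, 91.8, 0, 0, 0, 0, 0, 0.03, 91.8, 0, 0, 0, 0, 0, 0.08, 91.8, 0, 0, 0, 0, 0, 0.14, 91.8, 0, 0, 0, -0.05, 0.1, 0.14, 91.8, 0, 0, 0, -0.1, 0.2, 0.14, 91.8, 0, 0, 0, -0.1, 0.25, 0.14, 91.8, 0, 0, 0, -0.1, 0.25, 0.14, 91.8])

```text
clock: 24.8
position: [0.3783, 0.325, 0.2446]
ee_rot: [-2.451, -1.962, 0.001]
force: [1.3, 0.4, 0.3]
width: 0.999
gripper_force: 0.0
```

>>> arm_command(deltas=[0, 0, 0, 0, 0, 0, 91.8, 0, 0, 0, 0, 0, 0, 91.8, 0, 0, 0, 0, 0, 0, 91.8, 0, 0, 0, 0, 0, 0, 91.8])

```text
clock: 25.2
position: [0.3801, 0.3219, 0.2442]
ee_rot: [-2.455, -1.96, 0.002]
force: [-0.2, -0.6, 1.1]
width: 1.0
gripper_force: 0.0
```

Run:
```python
from cell import optics
import cv2,numpy as np
a=optics.get_image("scene");b=optics.get_image("top")
cv2.imwrite("pics/end.png",np.hstack([cv2.resize(x,None,fx=1.6,fy=1.6,interpolation=cv2.INTER_CUBIC) for x in(a[110:290,150:398],b[90:270,145:393])]))
```

```text
(no output)
```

View pics/end.png

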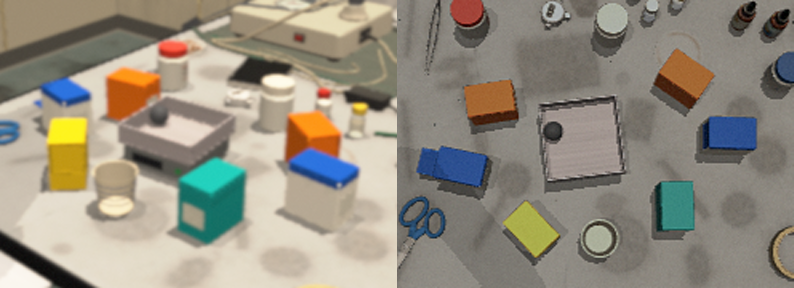

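The ball is in the tray (top half of the picture, at (553,131)). Both pots stand upright and clear of the scale. Pot A's flap is open at (428,163), pot B's is shut, and the arm is clear of everything.

```bash
python3 -c "
from cell import arm;print(arm.sign_off())"
```

```text
the job is handed in; nothing more can be done
None
```

The loaded pot was the left one (about 3.1 N, against about 1.1 N for the other). I tipped out its sinker, which now lies in the tray; both pots stand upright clear of the scale, the empty one's flap is still shut, and the job was handed in at about 25 s.

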